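# Lay up a four-layer glass stack on the kiln shelf

### The job

Lay up the next piece for fusing on the sand-coloured kiln shelf: the cobalt-blue base glass first, in the middle with its long sides along the shelf's long sides, then the red tile on it, the amber tile on the red one, and the teal glass on top, each flat, face up as it lies now, centred on the piece below (to about a centimetre) and square with it. Set the glass down instead of dropping it. Leave the dark kiln shelf empty and do not disturb the two frit jars and the roll of tape.

Things in the scene. Friction and masses are not known exactly. Their poses are not given: they have to be found in the camera images.
- sand_shelf: the kiln shelf to build on: sand-coloured rectangular ceramic slab with a paler top coat, fixed to the worktop. 100 mm (its x) by 130 mm (its y, long side), flat top 14 mm above the worktop. Origin: centre of its underside at worktop level; z up.
- dark_shelf: the other kiln shelf, same size and frame as the sand-coloured one but dark grey, fixed; stays empty.
- base_glass: base glass, loose: smooth rectangular cobalt-blue pane, 60 mm (its x) by 92 mm (its y), 8 mm thick, 100 g. Origin: centre of its underside; z up.
- red_tile: red fused-glass square tile, loose, slightly wavy, 52 mm (x) by 52 mm (y), effectively 6 mm thick (looks 7 mm), 26 g. Origin: centre of its underside; z up.
- amber_tile: amber (orange-brown) fused-glass square tile, loose, slightly wavy, 47 mm (x) by 46 mm (y), effectively 6 mm thick (looks 7 mm), 24 g. Origin: centre of its underside; z up.
- teal_glass: piece of teal (blue-green) sheet glass, loose, roughly rectangular, 44 mm (x) by 56 mm (y), effectively 4 mm thick (looks up to 6 mm), 18 g. Origin: centre of its underside; z up.
- pink_jar: bystander: small round jar of pink frit with a black lid, 37 mm diameter, 48 mm high, loose. Origin: centre of its underside.
- blue_jar: bystander: small round jar of pale blue frit with a white lid, 37 mm diameter, 48 mm high, loose. Origin: centre of its underside.
- foil_tape: bystander: roll of dark foil tape lying flat, about 55 mm across, 19 mm high, loose. Origin: centre of its underside.
There are look-alikes about, which are no part of the job. What is shaped like the sand_shelf but pink is not meant.

How it is judged:
By the outcome, as a careful person would: the job done as asked, in the order asked, and still so for the second after the job is handed in, with the robot touching nothing.
It also fails if it takes over 104 s, if anything falls off the work surface, if the arm or the gripper's body presses on something with over 40 N, if the wrist force passes 120 N, or if a joint passes its speed limit or range.

### The arm

A 6-joint arm with a two-finger parallel gripper is mounted at the origin on a cart in front of the work surface, level with it; the furniture and walls round the work are solid. World frame = base frame: x ahead of the robot, y to its left, z up, the work surface at z = 0. Lengths are in m, angles in rad, forces in N, time in s.
With the tool pointing down it reaches from about 0.375 to 0.925 m from the base axis. Payload 5.7 kg.
Tool frame: the origin (TCP) lies between the finger pads; the fingertips stand 17 mm ahead of it and the grasp point (between the pads) lies 2 mm behind it; z points along the fingers, y is the line along which they close (so a half turn about z gives the same grasp; the last joint's range is limited). The gripper opens to 88 mm and grips with 3 to 60 N. Pads are 20 mm wide; open, the fingers measure 115 mm over their backs; the gripper's body (75 mm by 178 mm) begins 61 mm behind the grasp point.
Start: joints at [-1.436, 0.359, 1.51, -0, 1.272, -0.115], TCP at [0.148, -0.581, 0.24] pointing down, gripper open.
Joint ranges: [-2.97, 2.97], [-1.01, 2.36], [0.21, 2.38], [-0.96, 4.11], [0.2, 2.71], [-2.98, 2.98]. Speed limits (rad/s): [2.39, 2.39, 3.14, 3.14, 3.14, 3.14].

### API

Orientations are given as a unit quaternion [x, y, z, w].
In Python, from workcell import manip gives the robot as it stands. The module is installed in compiled form; this text tells all that it offers. Calls block until the motion is done:
- manip.reach(position, orientation): joint-space move of the TCP to a pose.
- manip.line_to(position, frame=None, v=0.15): straight line of the TCP; frame=None keeps the orientation; v is the mean speed in m/s.
- manip.move_j(angles): joint-space move.
- manip.grip(opening, f_grip=None): finger opening in m; f_grip is the grip in N (None keeps the last); returns when the fingers have stopped.
- manip.wait(seconds).
- manip.solve_ik(position, orientation): joint angles nearest the present ones, or None.
- manip.observe(): the state.
- manip.read_camera(name): name is "scene" or "top" or "wrist"; returns the picture (384x512x3 uint8, red, green, blue); there is no depth.
- manip.calibration(name): a dict with "intrinsics" (3x3 intrinsics, pixels), "k1" (the pictures are not rectified: a ray, as slopes to the right and down, at radius r is drawn at 1 + k1 r^2 times it, then the intrinsics apply), "pose" (4x4, takes a point from camera to world coordinates); the wrist camera has in their place "hand_eye" (4x4, takes a point from camera to tool coordinates, whose origin is the TCP and whose axes are the flange's). Camera axes: x right, y up, looking along -z (the intrinsics and any distortion apply to the point x, -y, -z); pixel columns grow to the right and rows downward; lengths in m; the calibration is good to about 2 mm. A picture is of the moment at which its call begins: read the wrist's pose just before it. calibration takes no time and is no camera call.
A pose or a line that the arm cannot do raises manip.PlanningError and nothing moves.
- manip.finish_job(): hands the job in; it is judged then, once.
The state is a dict: "time_s": time; "q": joint angles; "qvel": joint speeds; "tau": joint torques, N m; "ee_pos": TCP position; "orientation": TCP orientation; "wrist_force": force on the tool from outside, world axes, zero at the start; "moment": the same for the moment, N m; "width": finger opening in m; "gripper_force": force on a finger pad.
Only numpy, scipy, OpenCV 4.12 (cv2) and the standard library are available. Lean on these libraries where they do the work, as an engineer would, in place of code of your own. Each camera call takes 0.05 s, during which the arm holds its last target. There are 200 camera calls.

## Working session

There is one attempt and no reset: what is moved stays moved. The work goes in short steps, each a Python script; the robot and the scene stay as the last script left them, time stands still between calls to the robot, and variables do not carry over. Pictures are saved under pics/ and viewed, at most 14 in all, crops included, and the job is handed in when it is done.

```bash
mkdir -p pics; ls; python3 - <<'E'
from workcell import manip
import cv2,numpy as np
for n in("scene","top"):
    cv2.imwrite(f"pics/{n}0.png",manip.read_camera(n)[:,:,::-1])
for n in("scene","top","wrist"): print(n,{k:np.round(v,3).tolist() for k,v in manip.calibration(n).items()})
o=manip.observe();print(o)
E
```

```text
pics
scene {'intrinsics': [[367.289, 0.0, 259.859], [0.0, 367.289, 193.659], [0.0, 0.0, 1.0]], 'k1': 0.016, 'pose': [[-0.458, 0.451, -0.766, -0.565], [-0.889, -0.257, 0.38, 0.787], [-0.026, 0.855, 0.518, 0.8], [0.0, 0.0, 0.0, 1.0]]}
top {'intrinsics': [[407.389, 0.0, 262.356], [0.0, 407.389, 188.78], [0.0, 0.0, 1.0]], 'k1': -0.046, 'pose': [[-0.014, 0.99, -0.138, 0.372], [-1.0, -0.016, -0.013, 0.223], [-0.015, 0.138, 0.99, 1.372], [0.0, 0.0, 0.0, 1.0]]}
wrist {'intrinsics': [[278.751, 0.0, 259.039], [0.0, 278.751, 190.434], [0.0, 0.0, 1.0]], 'k1': 0.018, 'hand_eye': [[0.0, 0.966, 0.26, 0.071], [1.0, -0.0, -0.001, 0.001], [-0.0, 0.26, -0.966, -0.145], [0.0, 0.0, 0.0, 1.0]]}
{'time_s': 0.1, 'q': array([-1.43606241e+00,  3.59431690e-01,  1.51130077e+00, -3.80810257e-05,
        1.27249725e+00, -1.15083968e-01]), 'qvel': array([ 0.00016793, -0.00108895, -0.00380714,  0.00029516,  0.00064411,
        0.00074877]), 'tau': array([ 6.21168656e-04, -5.16355848e+01, -2.71406722e+01,  6.76884223e-02,
        2.76649481e-02, -2.87501325e-05]), 'ee_pos': array([ 0.14824653, -0.58079505,  0.23890331]), 'orientation': array([ 9.92207984e-01,  1.24589912e-01, -2.62360475e-05, -8.18307989e-04]), 'wrist_force': array([0.61509711, 0.49403012, 0.1457249 ]), 'moment': array([ 0.04075067, -0.00625687, -0.00133673]), 'gripper_force': 0.0, 'width': 0.08780543407797474}
```

View pics/top0.png

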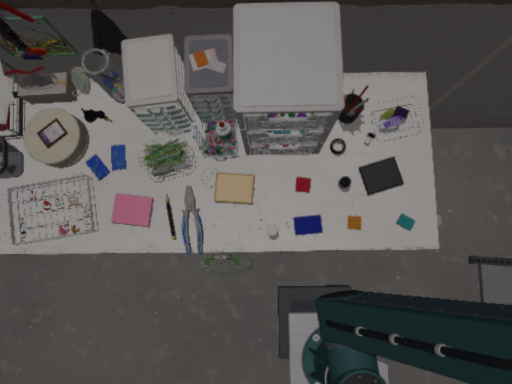

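View pics/scene0.png

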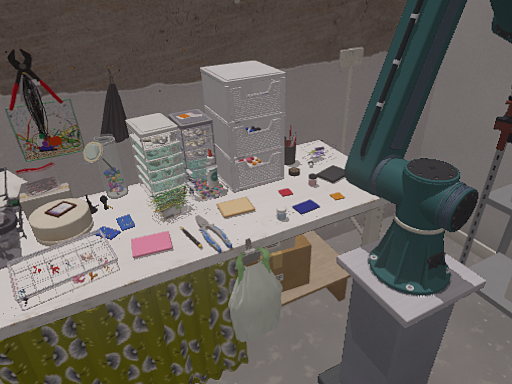

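Candidates in the top image:
- **Shelf:** sand (235,188), versus the pink look-alike (132,210) and dark (381,176).
- **Base:** cobalt (308,225), versus small blue scraps (98,167) and (118,157).
- **Red:** (303,185), versus red things in the basket (60,200).
- **Amber:** (354,222), versus the orange card on the drawers (200,60).
- **Teal:** (405,222), versus the green and teal items at (390,115).

I choose sand (235,188), cobalt (308,225), red (303,185), amber (354,222) and teal (405,222). Next I measure them and check with a close crop.

```bash
cat > h.py <<'E'
from workcell import manip
import cv2,numpy as np
from scipy.spatial.transform import Rotation as R
def campose(name):
    c=manip.calibration(name)
    if name!="wrist": return c,np.array(c["pose"])
    o=manip.observe();T=np.eye(4);T[:3,:3]=R.from_quat(o["orientation"]).as_matrix();T[:3,3]=o["ee_pos"]
    return c,T@np.array(c["hand_eye"])
def cast(c,P,uv,z):
    uv=np.asarray(uv,float).reshape(-1,1,2)
    n=cv2.undistortPoints(uv,np.array(c["intrinsics"]),np.array([c["k1"],0,0,0.]))[:,0]
    d=np.c_[n[:,0],-n[:,1],-np.ones(len(n))]@P[:3,:3].T
    return P[:3,3]+d*((z-P[2,3])/d[:,2])[:,None]
def proj(c,P,X):
    p=(np.asarray(X,float).reshape(-1,3)-P[:3,3])@P[:3,:3]; n=np.c_[p[:,0],-p[:,1]]/-p[:,2:]
    n=n*(1+c["k1"]*(n**2).sum(1,keepdims=True)); K=np.array(c["intrinsics"]); return n*K[0,0]+K[:2,2]
HSV={"sand":((10,50,110),(28,255,255)),"base":((112,150,60),(128,255,255)),"red":((170,150,60),(180,255,255)),
 "amber":((8,150,80),(25,255,255)),"teal":((82,120,50),(100,255,255))}
H={"sand":.014,"base":.008,"red":.0065,"amber":.0065,"teal":.005}
def measure(img,c,P,key,z,near=None,roi=None,amin=40):
    """centre, yaw of long side (rad), dims from the top face outline; blob nearest pixel near"""
    m=cv2.inRange(cv2.cvtColor(img,cv2.COLOR_RGB2HSV),*map(np.array,HSV[key]))
    cs,_=cv2.findContours(m,cv2.RETR_EXTERNAL,cv2.CHAIN_APPROX_NONE)
    cs=[k for k in cs if cv2.contourArea(k)>amin]
    if near is not None: k=min(cs,key=lambda k:np.hypot(*(k[:,0].mean(0)-near)))
    else: k=max(cs,key=cv2.contourArea)
    X=cast(c,P,k[:,0],z)[:,:2]
    (cx,cy),(w,h),a=cv2.minAreaRect((X*1000).astype(np.float32))
    if w<h: w,h,a=h,w,a+90
    return np.array([cx,cy])/1000,(np.radians(a)+np.pi/2)%np.pi-np.pi/2,(round(w,1),round(h,1)),k[:,0].mean(0).round(1)
E
python3 - <<'E'
from h import *
im=manip.read_camera("top");c,P=campose("top")
for k,n in dict(sand=(235,188),base=(308,225),red=(303,185),amber=(354,222),teal=(405,222)).items():
    print(k,measure(im,c,P,k,H[k],n))
for n,uv,z in[("blue_jar",(272,231),.048),("pink_jar",(345,183),.048),("tape",(338,146),.019),("dark",(381,176),.014),("towerfront",(283,156),0),("towerLfront",(246,152),0),("bottles",(220,158),0),("tray/plier tip",(188,186),.01)]:
    print(n,cast(c,P,uv,z)[0].round(3))
crop=im[100:265,180:435]
cv2.imwrite("pics/crop1.png",cv2.resize(crop,None,fx=3,fy=3,interpolation=cv2.INTER_CUBIC)[:,:,::-1])
E
```

```text
sand (array([0.56748212, 0.33682849]), np.float64(1.4887780225973448), (129.0, 97.6), array([233.8, 187.6]))
base (array([0.43890967, 0.09177071]), np.float64(-1.4957739803334147), (85.2, 53.9), array([307.7, 224.7]))
red (array([0.57520416, 0.10462577]), np.float64(-0.029800239965767972), (44.5, 44.0), array([302.6, 184.4]))
amber (array([ 0.44389993, -0.06409366]), np.float64(1.554299375422401), (41.0, 36.7), array([353.9, 222.5]))
teal (array([ 0.44330658, -0.23721107]), np.float64(1.0386890178299035), (48.7, 36.2), array([405.5, 221.7]))
blue_jar [0.418 0.211 0.048]
pink_jar [ 0.572 -0.031  0.048]
tape [ 0.704 -0.019  0.019]
dark [ 0.599 -0.161  0.014]
towerfront [0.676 0.168 0.   ]
towerLfront [0.692 0.295 0.   ]
bottles [0.673 0.385 0.   ]
tray/plier tip [0.576 0.493 0.01 ]
```

View pics/crop1.png

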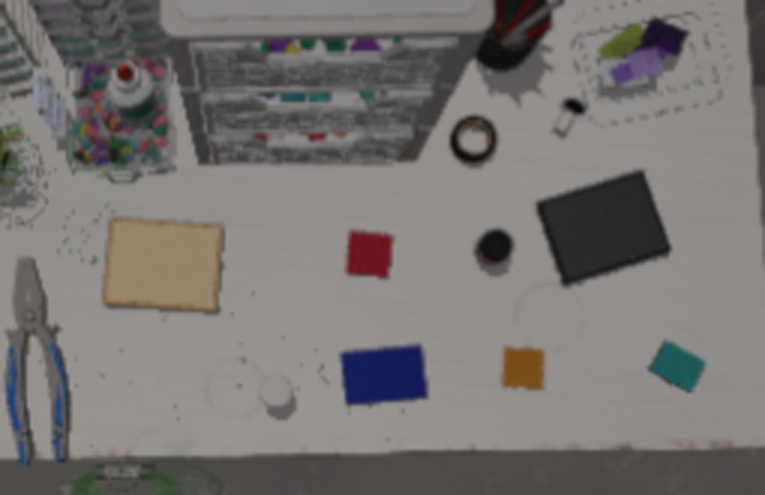

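The close crop confirms the choices: sand slab (165,265), cobalt pane (385,375), red (370,253), amber (523,368) and teal (677,365). The drawer tower front is at about x=0.68. Next I refine with the wrist camera over the base and the shelf.

```bash
cat >> h.py <<'E'
def quat(psi):  # tool down, closing line (tool y) at heading psi
    x=[np.cos(psi+np.pi/2),np.sin(psi+np.pi/2),0];y=[np.cos(psi),np.sin(psi),0]
    return R.from_matrix(np.c_[x,y,[0,0,-1]]).as_quat()
def hover(xy,psi,z=.15): manip.reach([*xy,z],quat(psi))
def look(key,z,name=None):
    manip.wait(.15);c,P=campose("wrist");im=manip.read_camera("wrist")
    if name: cv2.imwrite(f"pics/{name}.png",im[:,:,::-1])
    o=manip.observe(); e=np.array([*o["ee_pos"][:2],z]); near=proj(c,P,e)[0]
    return measure(im,c,P,key,z,near,amin=300)
def st(): 
    o=manip.observe();print("t",round(o["time_s"],1),o["ee_pos"].round(4),"w",round(o["width"],4),"gf",round(o["gripper_force"],1),"F",o["wrist_force"].round(1))
E
python3 - <<'E'
from h import *
hover((.439,.092),.075); print(look("base",.008,"w_base"));st()
hover((.567,.337),-.082,.17); print(look("sand",.014,"w_sand"));st()
cv2.imwrite("pics/w2.png",np.hstack([cv2.imread("pics/w_base.png"),cv2.imread("pics/w_sand.png")])[::1,::1]) 
im=cv2.imread("pics/w2.png");cv2.imwrite("pics/w2.png",cv2.resize(im,(800,300)))
E
```

```text
(array([0.41975452, 0.06302189]), np.float64(-1.497535453335042), (29.7, 17.6), array([238.6, 207.9]))
t 3.0 [0.4392 0.0916 0.15  ] w 0.0879 gf 0.0 F [-0.1 -0.2 -0.5]
(array([0.56516174, 0.33475458]), np.float64(1.4882005161149614), (128.1, 99.2), array([257.5, 176.8]))
t 4.2 [0.5668 0.3355 0.1701] w 0.0879 gf 0.0 F [-0.3 -1.2  0.6]
```

View pics/w2.png

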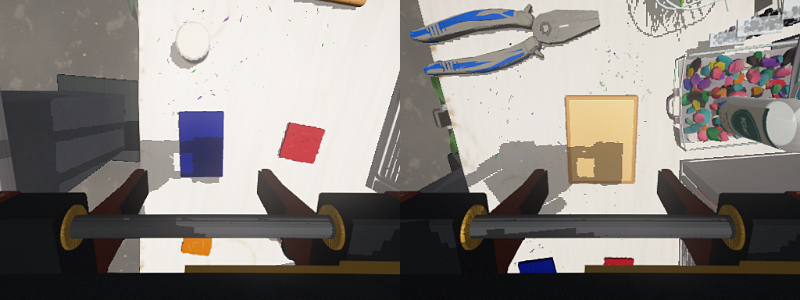

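The wrist views show the cobalt pane at (200,145) under shadow, which splits the mask, and the shelf fully visible at (600,140). The shelf matches its size. I widen the masks and re-measure the base from the saved picture.

```bash
sed -i 's/"base":((112,150,60)/"base":((108,110,25)/; s/"red":((170,150,60)/"red":((168,120,40)/; s/"amber":((8,150,80)/"amber":((8,140,50)/; s/"teal":((82,120,50)/"teal":((80,90,30)/' h.py
sed -i 's/^    cs,_=cv2.find/    m=cv2.morphologyEx(m,cv2.MORPH_CLOSE,np.ones((5,5),np.uint8)) if img.shape and amin>100 else m\n&/' h.py
python3 - <<'E'
from h import *
im=cv2.imread("pics/w_base.png")[:,:,::-1].copy();c=manip.calibration("wrist")
T=np.eye(4);T[:3,:3]=R.from_quat(quat(.075)).as_matrix();T[:3,3]=[.4392,.0916,.15];P=T@np.array(c["hand_eye"])
near=proj(c,P,[.4392,.0916,.008])[0];print(near)
print(measure(im,c,P,"base",.008,near,amin=300))
print(measure(im,c,P,"red",.0065,(385,183),amin=300))
for uv in[(230,142),(286,142)]: print(im[185:228:6,uv[0]].tolist() if 0 else cv2.cvtColor(im,cv2.COLOR_RGB2HSV)[185:228:8,uv[0]].tolist())
E
```

```text
[258.78342868 184.04395356]
(array([0.43782306, 0.08986136]), np.float64(-1.4910667349157807), (89.5, 58.3), array([256. , 180.4]))
(array([0.57383582, 0.10175998]), np.float64(1.4683763444345748), (50.7, 49.8), array([386.1, 182.6]))
[[120, 114, 94], [122, 80, 99], [126, 63, 106], [139, 22, 126], [15, 18, 225], [23, 15, 150]]
[[176, 8, 223], [17, 17, 243], [21, 15, 244], [27, 10, 255], [20, 12, 255], [20, 9, 251]]
```

```bash
cat >> h.py <<'E'
TIP=.0185
def pick(xy,psi,pre=.088,f=15,z=TIP):
    manip.grip(pre); hover(xy,psi,.09); manip.line_to([*xy,z+.01],v=.12); manip.line_to([*xy,z],v=.03); st()
    manip.grip(0.0,f_grip=f); manip.wait(.2); st()
    manip.line_to([*xy,.12],v=.15); st()
def place(xy,psi,under,w,z=TIP,via=((.48,.19),)):
    for v in via: hover(v,psi,.13)
    hover(xy,psi,under+z+.05); st()
    manip.line_to([*xy,under+z+.012],v=.1); F0=manip.observe()["wrist_force"][2]
    h=under+z+.005
    while h>under+z-.0012:      # feel for the seat in 0.5 mm steps
        manip.line_to([*xy,h],v=.03); F=manip.observe()["wrist_force"][2]-F0
        if F>2.5: break
        h-=.0007
    print("seat h-nominal",round(h-under-z,4),"F",round(F,1)); st()
    manip.grip(min(w+.012,.088)); manip.wait(.2)
    manip.line_to([*xy,h+.02],v=.06)
E
python3 - <<'E'
from h import *
hover((.48,.19),.0,.15)
pick((.438,.090),.080,f=20)
place((.5655,.335),-.0825,.014,.060)
hover((.5655,.335),-.0825,.17); print(look("base",.022,"w_b2")); st()
E
```

```text
t 6.9 [0.4378 0.0899 0.0184] w 0.0878 gf 0.0 F [-0.   0.1 -0.7]
t 7.7 [0.4381 0.09   0.0186] w 0.06 gf 20.0 F [-0.9  0.   1.6]
t 8.5 [0.4375 0.09   0.1195] w 0.06 gf 20.0 F [-0.1 -1.1 -1. ]
t 9.7 [0.5642 0.333  0.0819] w 0.0595 gf 20.0 F [-0.2 -0.7 -0.5]
seat h-nominal -0.0006 F 5.9
t 12.6 [0.5655 0.335  0.0326] w 0.0598 gf 20.0 F [-1.6 -1.1  5. ]
(array([0.56561078, 0.33453323]), np.float64(1.4885814813088967), (90.3, 58.5), array([260.6, 180.5]))
t 14.5 [0.5643 0.3344 0.1679] w 0.0721 gf 0.0 F [-0.5 -0.4 -0.4]
```

View pics/w_b2.png

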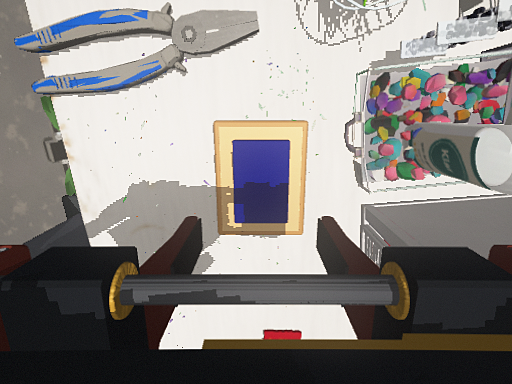

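The base is seated and centred: the pane is at (261,181) inside the shelf, measured within 1 mm of the shelf centre. Red next.

```bash
python3 - <<'E'
from h import *
manip.grip(.088); hover((.48,.19),1.0,.16)
hover((.568,.102),1.468,.15); r=look("red",.0065,"w_r"); print(r)
e=(r[1]-1.468+np.pi/4)%(np.pi/2)-np.pi/4
if abs(e)<.12 and np.hypot(*(r[0]-[.574,.102]))<.006 and min(r[2])>45:
    pick(tuple(r[0]),1.468+e,pre=.08,f=12)
    place((.5655,.3345),1.489,.022,.052)
    hover((.5655,.3345),1.489,.17); print(look("red",.0285,"w_r2"),look("base",.022)); st()
E
```

```text
(array([0.57393231, 0.10090143]), np.float64(-0.11984997222072735), (51.1, 49.8), array([258.6, 189.7]))
t 18.9 [0.5738 0.1009 0.0183] w 0.0802 gf 0.0 F [-0.3  0.1  0.5]
t 19.6 [0.574  0.1009 0.0186] w 0.0502 gf 12.0 F [ 0.7 -0.1  0.8]
t 20.5 [0.5732 0.1008 0.1193] w 0.0506 gf 12.0 F [-0.6 -0.3  0.4]
t 21.8 [0.5651 0.333  0.0898] w 0.0504 gf 12.0 F [-0.2 -0.7 -0.8]
seat h-nominal -0.0006 F 5.0
t 24.7 [0.5655 0.3345 0.0405] w 0.0505 gf 12.0 F [-1.1 -0.8  5.2]
(array([0.56578619, 0.33383112]), np.float64(-0.0582140382680425), (51.2, 50.5), array([260.1, 186.1])) (array([0.56481757, 0.33391037]), np.float64(1.4895925504167455), (90.1, 57.5), array([261.1, 182.1]))
t 26.7 [0.565  0.3343 0.1689] w 0.0639 gf 0.0 F [ 0.3 -0.1 -1.1]
```

View pics/w_r2.png

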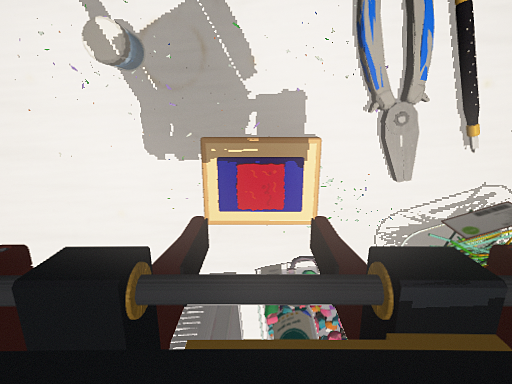

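Red lies centred and square on the base, at (260,186). Amber next.

```bash
python3 - <<'E'
from h import *
manip.grip(.080); hover((.48,.19),1.489,.16)
hover((.442,-.066),1.5,.15); r=look("amber",.0065,"w_a"); print(r)
e=(r[1]-1.5+np.pi/4)%(np.pi/2)-np.pi/4;print(e)
if abs(e)<.2 and np.hypot(*(r[0]-[.443,-.066]))<.007 and min(r[2])>41:
    pick(tuple(r[0]),1.5+e,pre=.075,f=12)
    place((.5655,.3342),1.489,.028,.047,via=((.45,.05),(.48,.19)))
    hover((.5655,.3342),1.489,.17); print(look("amber",.0345,"w_a2"),look("red",.0285)); st()
E
```

```text
(array([ 0.44237305, -0.06739415]), np.float64(-0.06833964304863205), (44.9, 44.5), array([257.6, 183. ]))
0.0024566837462645097
t 31.0 [ 0.4422 -0.0674  0.0184] w 0.0749 gf 0.0 F [ 0.2  0.7 -0.5]
t 31.7 [ 0.4424 -0.0674  0.0185] w 0.0453 gf 12.0 F [0.5 0.6 0.9]
t 32.5 [ 0.4419 -0.0672  0.1195] w 0.0457 gf 12.0 F [ 0.3  0.6 -0.2]
t 34.4 [0.5647 0.332  0.0961] w 0.0453 gf 12.0 F [ 0.1 -0.   0.2]
seat h-nominal -0.0013 F 1.7
t 37.4 [0.5656 0.3343 0.0461] w 0.0455 gf 12.0 F [ 0.4 -0.   1.8]Traceback (most recent call last):
  File "<stdin>", line 8, in <module>
  File "h.py", line 40, in look
    return measure(im,c,P,key,z,near,amin=300)
  File "h.py", line 26, in measure
    if near is not None: k=min(cs,key=lambda k:np.hypot(*(k[:,0].mean(0)-near)))
                           ~~~^^^^^^^^^^^^^^^^^^^^^^^^^^^^^^^^^^^^^^^^^^^^^^^^^^
ValueError: min() iterable argument is empty
```

View pics/w_a2.png

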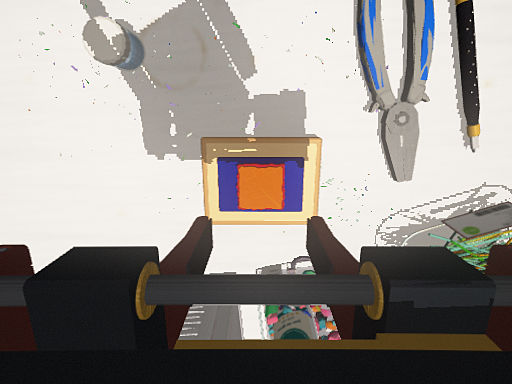

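Amber lies centred and square, at (261,187). The mask error came only from the thin red ring still visible. Teal next.

```bash
python3 - <<'E'
from h import *
im=cv2.imread("pics/w_a2.png")[:,:,::-1].copy();c,P=campose("wrist")
r=measure(im,c,P,"amber",.0345,(261,187),amin=300);print(r)
tgt=(.5655,.3342)
manip.grip(.080); hover((.48,.19),.7,.16);hover((.45,0.),0,.16)
hover((.4418,-.2405),-.53,.15); r=look("teal",.005,"w_t"); print(r)
psi=r[1]-np.pi/2; psi=(psi+np.pi/2)%np.pi-np.pi/2;print(psi);st()
if abs(psi+.53)<.2 and np.hypot(*(r[0]-[.4418,-.2405]))<.008 and min(r[2])>39 and max(r[2])>50:
    pick(tuple(r[0]),psi,pre=.070,f=10,z=.0180)
E
```

```text
(array([0.56662695, 0.33437134]), np.float64(-0.07391656868736707), (46.1, 45.2), array([260.4, 187.1]))
(array([ 0.44258521, -0.24054263]), np.float64(1.033815566193113), (55.1, 40.3), array([259.7, 184.2]))
-0.5369807606017836
t 42.6 [ 0.4421 -0.239   0.1501] w 0.08 gf 0.0 F [-1.  -0.4 -0.6]
t 44.5 [ 0.4424 -0.2405  0.0179] w 0.0702 gf 0.0 F [ 0.3  0.1 -0.2]
t 45.2 [ 0.4426 -0.2406  0.018 ] w 0.0417 gf 10.0 F [-0.3  0.7  1.6]
t 46.0 [ 0.4421 -0.2402  0.1195] w 0.042 gf 10.0 F [ 0.4  0.9 -1.5]
```

View pics/w_t.png

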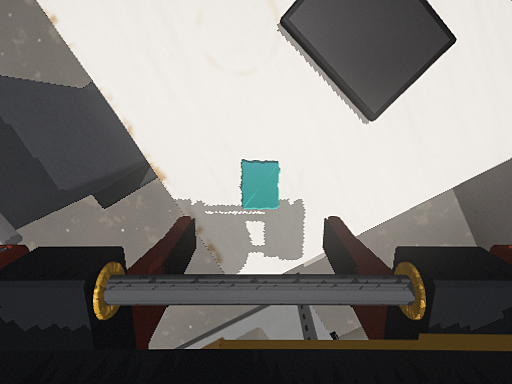

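Teal was square at (260,184) and is now held (width 42 mm). Placing it.

```bash
python3 - <<'E'
from h import *
place((.566,.3343),-.082,.034,.046,z=.0180,via=((.45,-.05),(.48,.19)))
hover((.566,.3343),-.082,.17)
print(look("teal",.0385,"w_t2"),look("base",.022)); st()
E
```

```text
t 48.5 [0.5653 0.3323 0.1016] w 0.042 gf 10.0 F [-0.8 -0.4 -0.7]
seat h-nominal -0.0013 F -1.2
t 51.4 [0.566  0.3343 0.0514] w 0.042 gf 10.0 F [-0.4  0.6 -1.1]Traceback (most recent call last):
  File "<stdin>", line 4, in <module>
  File "h.py", line 40, in look
    return measure(im,c,P,key,z,near,amin=300)
  File "h.py", line 26, in measure
    if near is not None: k=min(cs,key=lambda k:np.hypot(*(k[:,0].mean(0)-near)))
                           ~~~^^^^^^^^^^^^^^^^^^^^^^^^^^^^^^^^^^^^^^^^^^^^^^^^^^
ValueError: min() iterable argument is empty
```

View pics/w_t2.png

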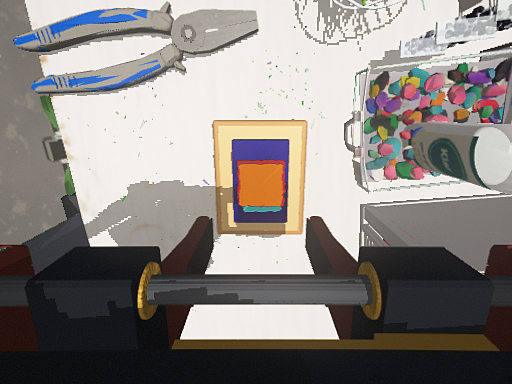

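Something is off: amber still shows on top at (261,184), with only a teal strip at (262,209). I take a closer look from two views.

```bash
python3 - <<'E'
from h import *
st()
a=cv2.imread("pics/w_t2.png")[110:245,200:320]
hover((.48,.22),-.082,.20);manip.wait(.2)
b=manip.read_camera("wrist")[:,:,::-1][60:260,150:420]
s=manip.read_camera("scene")[:,:,::-1][185:225,205:265]
cv2.imwrite("pics/z1.png",np.hstack([cv2.resize(x,(h,400),interpolation=cv2.INTER_NEAREST) for x,h in((a,355),(b,440))]))
cv2.imwrite("pics/z2.png",cv2.resize(s,(600,400),interpolation=cv2.INTER_CUBIC))
E
```

```text
t 53.3 [0.5648 0.3337 0.1681] w 0.0579 gf 0.0 F [0.  0.5 0.5]
```

View pics/z1.png

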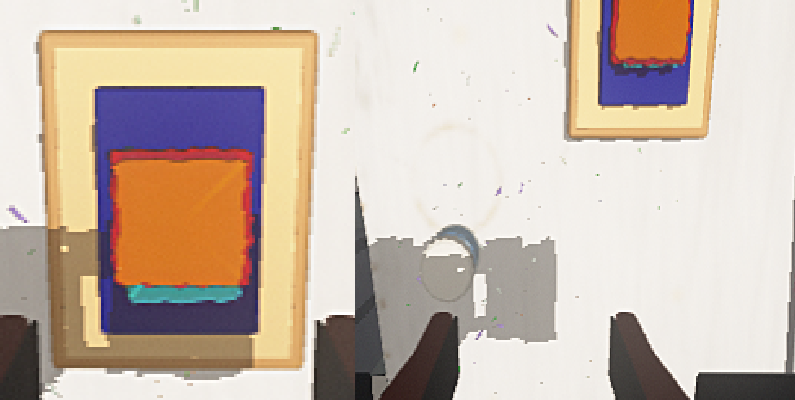

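View pics/z2.png

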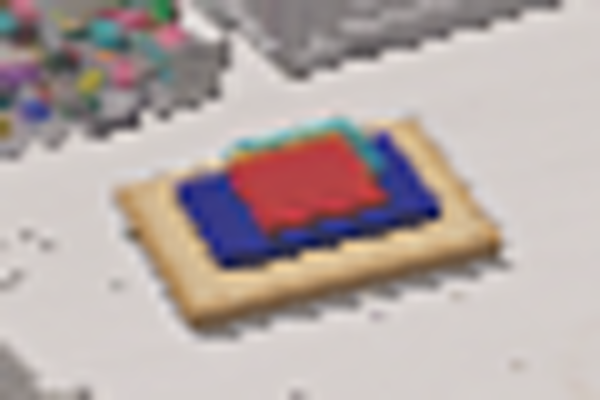

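The crops show glass drawn through glass: the scene view draws red over amber, although amber was seen on top before. So draw order doesn't tell me the stacking, and I check teal's outline by geometry instead. I overlay the expected outlines (teal at z 0.038) on fresh views from other sides.

```bash
python3 - <<'E'
from h import *
def over(im,c,P,s,x0,y0,w,h):
    im=cv2.resize(im[y0:y0+h,x0:x0+w,::-1],None,fx=s,fy=s,interpolation=cv2.INTER_NEAREST)
    for (lx,ly,z,col) in((.044,.056,.038,(255,255,255)),(.060,.092,.022,(0,255,255))):
        a=-.082;Rm=np.array([[np.cos(a),-np.sin(a)],[np.sin(a),np.cos(a)]])
        q=np.array([[-1,-1],[1,-1],[1,1],[-1,1]])*[lx/2,ly/2]@Rm.T+[.566,.334]
        p=(proj(c,P,np.c_[q,[z]*4])-[x0,y0]+.5)*s
        cv2.polylines(im,[p.round().astype(np.int32)],True,col,1)
    return im
def shot(xy,psi,z):
    hover(xy,psi,z);manip.wait(.3);c,P=campose("wrist");im=manip.read_camera("wrist")
    u,v=proj(c,P,[.566,.334,.03])[0].astype(int);print(u,v)
    x0,y0=np.clip(u-65,0,382),np.clip(v-65,0,254)
    return over(im,c,P,3,x0,y0,130,130)
A=shot((.52,.36),1.489,.17)       # camera on the -x side
hover((.48,.25),2.3,.17)
B=shot((.55,.27),np.pi-.082,.17)   # camera on the -y side
cv2.imwrite("pics/ab.png",np.hstack([A,B]));st()
E
```

```text
239 227
249 242
t 57.8 [0.5497 0.27   0.1701] w 0.0578 gf 0.0 F [ 1.  -0.2  0.1]
```

View pics/ab.png

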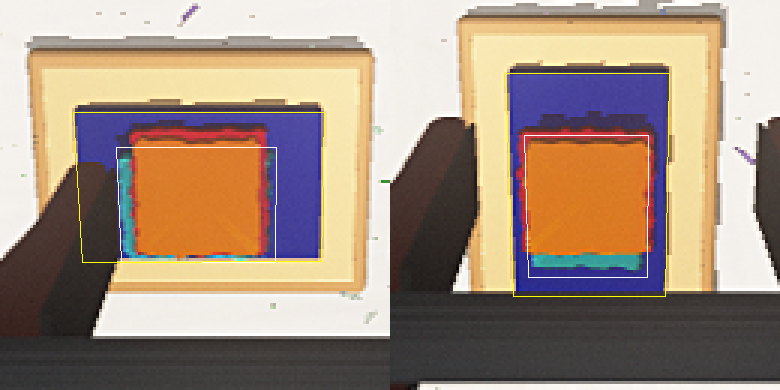

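Both views fit teal lying flat on top. Its outline matches the z = 0.038 prediction to about 2–3 mm in views from opposite sides: edges at (117–272) in the first, and (530–645, 270) in the second. It always shifts away from the camera, as the highest piece must. It is square and about 2 mm off amber's centre. Jars, tape and dark shelf are untouched, so I hand in.

```bash
python3 - <<'E'
from h import *
hover((.48,.2),2.3,.22); st(); print(manip.finish_job())
E
```

```text
t 58.5 [0.4805 0.2002 0.2203] w 0.058 gf 0.0 F [-0.   0.3  0.6]
the job is handed in; nothing more can be done
None
```

The layup is handed in at 58.5 s: cobalt base, red, amber and teal are stacked on the sand-coloured shelf, each measured within about 3 mm of the centre of the piece below and square with it. I sent the arm nowhere near the jars, tape or dark shelf, but took no closing picture of them.

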